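# Feel round a test canister's sealing ring

## Task

Before the lid goes on, feel that the black rubber sealing ring on the open steel canister sits evenly: with the tips of the closed, downward-pointing fingers, touch the ring above the red latch lever and run lightly along it clockwise (seen from above) all the way round, back to the latch, then move clear. Keep the touch gentle, leave the canister standing in its holder, and do not move the lid or anything else on the bench.

Things in the scene. Friction and masses are not known exactly. Their poses are not given: they have to be found in the camera images.
- canister: Open steel test canister, 90 mm across, 200 mm tall, 1.1 kg, upright and loose (0.8 mm play all round) in a 110 mm tall aluminium holder bolted to the bench. Origin: centre of its underside, 10 mm above the bench; z up. +x side: latch with a red lever sticking out to 95 mm from the axis, its top 27 mm below the ring's top; -x side: small hinge block. May be turned any way.
- ring: Black rubber sealing ring on the canister's rim, 90 mm outside and 73 mm inside diameter, 6 mm thick. Origin: centre of its underside, 200 mm above the canister's origin; same axes. Springy: pressed anywhere it sinks as one piece, 1 mm per 1 N, 4 mm at most (then hard), and rises when let go. It drags on the fingers with up to about the pressing force.
- ring_centre (a point): centre of the ring in the plane of its top face, 216 mm above the bench when not pressed; the eight ring points lie round it at a radius of 40.75 mm
- ring_p0 (a point): point on the top face of the sealing ring, middle of its width, straight above the red latch: start and finish of the round
- ring_p1 (a point): point on the top face of the sealing ring, middle of its width, 45 degrees clockwise (seen from above) from the latch
- ring_p2 (a point): point on the top face of the sealing ring, middle of its width, 90 degrees clockwise (seen from above) from the latch
- ring_p3 (a point): point on the top face of the sealing ring, middle of its width, 135 degrees clockwise (seen from above) from the latch
- ring_p4 (a point): point on the top face of the sealing ring, middle of its width, 180 degrees clockwise (seen from above) from the latch
- ring_p5 (a point): point on the top face of the sealing ring, middle of its width, 225 degrees clockwise (seen from above) from the latch
- ring_p6 (a point): point on the top face of the sealing ring, middle of its width, 270 degrees clockwise (seen from above) from the latch
- ring_p7 (a point): point on the top face of the sealing ring, middle of its width, 315 degrees clockwise (seen from above) from the latch
- lid: the canister's loose lid: steel disc 96 mm across, 11 mm thick, with a 24 mm boss up to 30 mm; lies on the bench beside the holder. Origin: centre of its underside. To be left alone.
- canister_b: smaller closed steel canister, 81 mm across, 153 mm tall with its clamp, loose on the bench. Origin: centre of its underside. To be left alone.
- canister_c: a second smaller closed steel canister, the same as the first. To be left alone.
- bottle_a: clear bottle with a blue cap, 70 mm across, 138 mm tall, loose. Origin: centre of its underside. To be left alone.
- bottle_b: clear bottle with a red cap, 70 mm across, 138 mm tall, loose. Origin: centre of its underside. To be left alone.
- ball_dish: small steel dish of steel balls, 84 mm across, 30 mm high, loose. Origin: centre of its underside. To be left alone.
- wrench: steel wrench 150 mm long lying on the bench along its own x. To be left alone.

How it is judged:
On the way, in this order (a step that is already met when the one before it is completed fails the run):
1. fingertips touching the sealing ring at the latch (contact force between the fingers and ring above 0.2 N and horizontal distance between the grasp point and ring_p0 below 0.015 m), for 0.1 s.
2. fingertips touching the sealing ring 45 degrees on (clockwise) (contact force between the fingers and ring above 0.2 N and horizontal distance between the grasp point and ring_p1 below 0.015 m), for 0.1 s.
3. fingertips touching the sealing ring a quarter of the way round (contact force between the fingers and ring above 0.2 N and horizontal distance between the grasp point and ring_p2 below 0.015 m), for 0.1 s.
4. fingertips touching the sealing ring 135 degrees on (contact force between the fingers and ring above 0.2 N and horizontal distance between the grasp point and ring_p3 below 0.015 m), for 0.1 s.
5. fingertips touching the sealing ring opposite the latch (contact force between the fingers and ring above 0.2 N and horizontal distance between the grasp point and ring_p4 below 0.015 m), for 0.1 s.
6. fingertips touching the sealing ring 225 degrees on (contact force between the fingers and ring above 0.2 N and horizontal distance between the grasp point and ring_p5 below 0.015 m), for 0.1 s.
7. fingertips touching the sealing ring three quarters of the way round (contact force between the fingers and ring above 0.2 N and horizontal distance between the grasp point and ring_p6 below 0.015 m), for 0.1 s.
8. fingertips touching the sealing ring 315 degrees on (contact force between the fingers and ring above 0.2 N and horizontal distance between the grasp point and ring_p7 below 0.015 m), for 0.1 s.
9. fingertips touching the sealing ring back at the latch (all of step 1), for 0.1 s.
At the end, for the whole second after the job is handed in: Ring touched at the latch, every 45 degrees clockwise and at the latch again (over 0.2 N, TCP within 15 mm seen from above). Canister upright and still in its holder, foot within 8 mm, latch point within 20 mm, all other loose things within 15 mm of their start (distance of canister from where it was at the start of the episode below 0.008 m and distance of ring_p0 from where it was at the start of the episode below 0.02 m and angle between canister's own z axis and vertical below 0.05 rad and linear speed of canister below 0.01 m/s and distance of each of lid, canister_b, canister_c, bottle_a, bottle_b, ball_dish, wrench from where it was at the start of the episode below 0.015 m).
It fails at once if the ring or its canister pressed hard (over 15 N) (contact force between the fingers and canister above 15 N).
It fails at once if the canister lifted, turned or pushed about (its latch point moved over 20 mm or its foot over 8 mm) (distance of ring_p0 from where it was at the start of the episode above 0.02 m or distance of canister from where it was at the start of the episode above 0.008 m).
It fails at once if the loose lid moved over 15 mm, lifted or tipped (distance of lid from where it was at the start of the episode above 0.015 m or angle between lid's own z axis and vertical above 0.3 rad).
It fails at once if a closed canister, bottle, dish or wrench moved over 15 mm, lifted or knocked over (distance of any of canister_b, canister_c, bottle_a, bottle_b, ball_dish, wrench from where it was at the start of the episode above 0.015 m or angle between any of canister_b, canister_c, bottle_a, bottle_b, ball_dish, wrench's own z axis and vertical above 0.3 rad).
It also fails if it takes over 64 s, if anything falls off the work surface, if the arm or the gripper's body presses on something with over 40 N, if the wrist force passes 120 N, or if a joint passes its speed limit or range.

## Robot

A 6-joint arm with a two-finger parallel gripper is mounted at the origin on the work surface. World frame = base frame: x ahead of the robot, y to its left, z up, the work surface at z = 0. Lengths are in m, angles in rad, forces in N, time in s.
With the tool pointing down it reaches from about 0.375 to 0.9 m from the base axis. Payload 3.1 kg.
Tool frame: the origin (TCP) lies between the finger pads, 19 mm behind the fingertips; this is the grasp point; z points along the fingers, y is the line along which they close (so a half turn about z gives the same grasp; the last joint's range is limited). The gripper opens to 85 mm and grips with 20 to 120 N. Pads are 22 mm wide; open, the fingers measure 114 mm over their backs; the gripper's body (76 mm by 85 mm) begins 54 mm behind the grasp point. The pads swing forward as they close: fully open they stand 13 mm farther back than shut.
Start: joints at [1.02, 0.527, 1.433, -0, 1.181, -0.178], TCP at [0.228, 0.582, 0.25] pointing down, gripper open.
Joint ranges: [-3.08, 3.08], [-0.75, 2.2], [0.22, 2.44], [-1.43, 4.57], [0, 2.65], [-2.85, 2.85]. Speed limits (rad/s): [2.79, 2.79, 3.14, 3.14, 3.14, 3.14].

## Interface

Orientations are given as a unit quaternion [x, y, z, w].
In Python, from station import manip, cams, sign_off gives the robot as it stands.
- The arm moves only by the tool carry_out, never from a script. Its argument "targets" is a list that holds one entry, the list of rows, each a list of 7 numbers: the shift along the tool's x, y, z in cm, then the turn, a rotation vector about the tool's x, y, z in degrees, then the finger opening in cm, from 0 to 8.54. A call has 1 to 12 rows; each row is the pose to reach, as a shift and turn from the pose commanded when the call began, along the tool's axes at that moment; what a row does not reach only later rows make up. A row lasts 1/12 s, in which the tool goes at most 41.7 mm and 7.16 degrees, less where a joint would pass 70% of its speed; a pose out of reach is approached as far as the arm can. A call with a gripper value outside its range is refused whole. The fingers move at their own pace and stop on an object; "force" is the grip in N (left out, the last holds). Time passes only in rows, so rows that repeat a pose let the fingers close. It gives the time, the measured TCP pose, the force, the opening and the grip force at its end, in the units of the state.
- manip.sense(): the state, without advancing time (a new reading comes with each control period).
- cams.snapshot(name): name is "scene" or "top" or "wrist"; returns the picture (480x640x3 uint8, red, green, blue); there is no depth.
- cams.camera_info(name): a dict with "K" (3x3 intrinsics, pixels), "k1" (the pictures are not rectified: a ray, as slopes to the right and down, at radius r is drawn at 1 + k1 r^2 times it, then the intrinsics apply), "T" (4x4, takes a point from camera to world coordinates). Camera axes: x right, y down, z forward; pixel columns grow to the right and rows downward; lengths in m; the calibration is good to about 2 mm. A picture is of the moment at which its call begins: read the wrist's pose just before it. camera_info takes no time and is no camera call; for the wrist camera it gives the pose at the moment of the call.
- sign_off(): hands the job in; it is judged then, once.
The state is a dict: "t": time; "q": joint angles; "qd": joint speeds; "tau": joint torques, N m; "tcp_pos": TCP position; "tool_rot": TCP orientation; "force": force on the tool from outside, world axes, zero at the start; "ft_torque": the same for the moment, N m; "finger_gap": opening from 0.0 (shut) to 1.0 (fully open); "gripper_force": force on a finger pad.
Only numpy, scipy, OpenCV 4.12 (cv2) and the standard library are available. Lean on these libraries where they do the work, as an engineer would, in place of code of your own. Each camera call takes 0.05 s, during which the arm holds its last target. There are 200 camera calls.

## Working session

There is one attempt and no reset: what is moved stays moved. The work goes in short steps, Python scripts to look and compute and a tool call to move; the robot and the scene stay as the last step left them, time stands still between calls to the robot, and variables do not carry over. Pictures are saved under pics/ and viewed, at most 10 in all, crops included, and the job is handed in when it is done.

Besides the shell and the picture viewer there is one more tool, called after "Call:" as a command line: name --argument value ..., lists and objects as JSON in quotes. carry_out: Moves the arm, as the interface text tells. Its arguments: {"type":"object","properties":{"targets":{"type":"array"},"force":{"type":"number"}},"required":["targets"]}

```bash
mkdir -p pics; python3 - <<'E'
from station import manip,cams
import cv2,json
for n in ("scene","top"):
    i=cams.camera_info(n); im=cams.snapshot(n)
    cv2.imwrite(f"pics/{n}0.png",im[...,::-1]); print(n,i["K"],i["k1"],i["T"])
s=manip.sense(); print(s)
E
```

```text
scene [[440.65552496   0.         315.0706742 ]
 [  0.         440.65552496 242.48911091]
 [  0.           0.           1.        ]] 0.007618662349031912 [[ 0.02492357  0.69677723 -0.71685446  1.32340193]
 [ 0.99968845 -0.01834082  0.01692999  0.00334021]
 [-0.00135127 -0.71705307 -0.69701726  0.91881124]
 [ 0.          0.          0.          1.        ]]
top [[474.37630958   0.         316.06195478]
 [  0.         474.37630958 242.916395  ]
 [  0.           0.           1.        ]] -0.06653116076952027 [[ 0.02680723 -0.99870674  0.04319967  0.47525441]
 [-0.99963865 -0.02669629  0.00314318  0.00218372]
 [-0.00198585 -0.04326832 -0.99906151  1.24831131]
 [ 0.          0.          0.          1.        ]]
{'t': 0.1, 'q': array([ 1.01948800e+00,  5.28397169e-01,  1.43370973e+00, -6.16815800e-06,
        1.18141813e+00, -1.78503128e-01]), 'qd': array([-0.00146993, -0.00276335, -0.0005169 , -0.00026886,  0.00050791,
        0.00190761]), 'tau': array([-4.25192475e-04, -4.43303847e+01, -1.78583926e+01, -2.64958180e-04,
        3.91399604e-03,  1.78336296e-05]), 'tcp_pos': array([0.22731123, 0.58157683, 0.24913721]), 'tool_rot': array([ 1.85323778e-01,  9.82677039e-01, -9.03587513e-04, -3.42129988e-04]), 'force': array([ 0.42182225, -0.52075039, -0.26207999]), 'ft_torque': array([-0.08915595,  0.02205087,  0.00089408]), 'gripper_force': 0.0, 'finger_gap': 1.002332939388184}
```

View pics/top0.png

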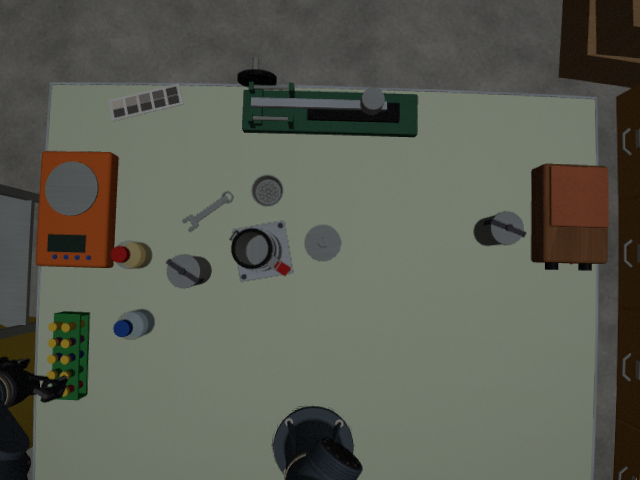

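View pics/scene0.png

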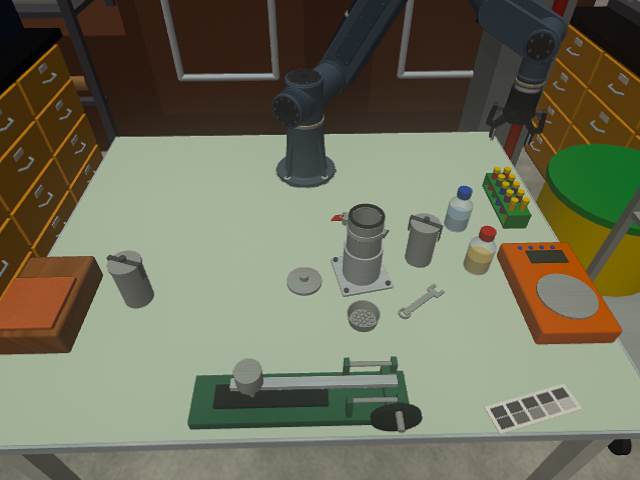

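The top view shows the ring at about (254,249), with the red lever at about (284,269), the lid at (323,243) and a closed canister at (188,270). The scene view has the ring at (367,217) and the lever at (338,218). I'll fit both precisely.

```bash
cat > h.py <<'E'
import numpy as np, cv2
from station import manip,cams
def proj(info,P):
    T=np.array(info["T"]);K=np.array(info["K"])
    c=(np.atleast_2d(P)-T[:3,3])@T[:3,:3]; s=c[:,:2]/c[:,2:]
    s=s*(1+info["k1"]*(s**2).sum(1,keepdims=True))
    return s*[K[0,0],K[1,1]]+K[:2,2]
def ray(info,px,z):
    T=np.array(info["T"]);K=np.array(info["K"])
    u=cv2.undistortPoints(np.array([[px]],float),K,np.array([info["k1"],0,0,0.]))[0,0]
    d=T[:3,:3]@[u[0],u[1],1]; return T[:3,3]+d*(z-T[2,3])/d[2]
th=np.linspace(0,2*np.pi,73)
def circ(c,r,z): return np.c_[c[0]+r*np.cos(th),c[1]+r*np.sin(th),0*th+z]
E
python3 - <<'E'
from h import *
from scipy.optimize import minimize
vis=[]
for n,box in (("top",(215,215,80,70)),("scene",(325,190,80,70))):
    im=cv2.imread(f"pics/{n}0.png"); info=cams.camera_info(n)
    x,y,w,h=box; g=cv2.GaussianBlur(cv2.cvtColor(im,cv2.COLOR_BGR2GRAY),(0,0),0.7).astype(np.float32)
    def val(c,r):
        p=proj(info,circ(c,r,.216)).astype(np.float32)
        return cv2.remap(g,p[:,:1],p[:,1:],cv2.INTER_LINEAR).mean()
    # dark annulus minus brighter outside
    f=lambda c: val(c,.0395)+val(c,.0425)+val(c,.038)+val(c,.044)-val(c,.048)-val(c,.050)
    c0=ray(info,(254,248) if n=="top" else (367,215),.216)[:2]
    G=[(f(c0+[a,b]),c0[0]+a,c0[1]+b) for a in np.arange(-.02,.0201,.001) for b in np.arange(-.02,.0201,.001)]
    c=minimize(f,min(G)[1:],method="Nelder-Mead").x
    hsv=cv2.cvtColor(im,cv2.COLOR_BGR2HSV); m=cv2.inRange(hsv,(0,150,80),(8,255,255))|cv2.inRange(hsv,(172,150,80),(180,255,255))
    k=np.zeros_like(m); k[y:y+h,x:x+w]=m[y:y+h,x:x+w]; ys,xs=np.nonzero(k)
    red=ray(info,(xs.mean(),ys.mean()),.187)[:2]
    d=red-c; print(n,c.round(4),"red",red.round(4),len(xs),"r",np.hypot(*d).round(4),"ang",np.degrees(np.arctan2(d[1],d[0])).round(1))
    Z=5; v=cv2.resize(im[y:y+h,x:x+w],None,fx=Z,fy=Z,interpolation=cv2.INTER_CUBIC)
    for r,col in((.045,(0,255,0)),(.0365,(255,255,0))):
        cv2.polylines(v,[((proj(info,circ(c,r,.216))-[x,y]+.5)*Z).astype(int)],True,col,1)
    vis.append(v)
cv2.imwrite("pics/fit.png",np.hstack(vis))
E
```

```text
top [0.5044 0.1459] red [0.4627 0.0794] 110 r 0.0785 ang -122.1
scene [0.5087 0.148 ] red [0.4824 0.0784] 42 r 0.0744 ang -110.7
```

View pics/fit.png

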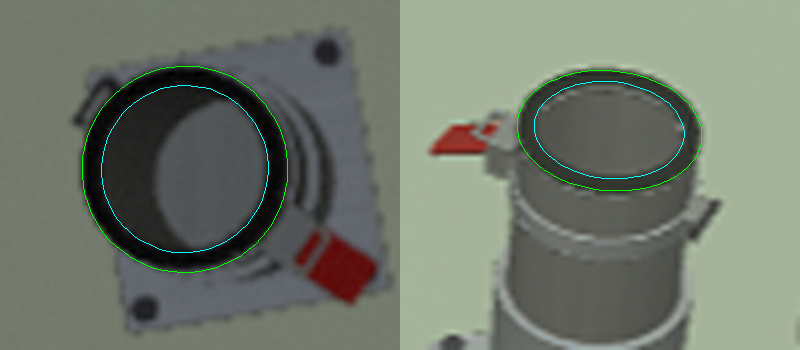

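The top fit follows the ring closely, with its centre at about (0.505, 0.146), and the lever points to about -122°. The scene fit is 1–2 px off. I'll raise and close the fingers first, then go over the ring.

```bash
cat >> h.py <<'E'
from scipy.spatial.transform import Rotation as Ro
C=np.array([.505,.1463]); A=-122.0
def P(k,r=.04075):
    a=np.radians(A-45*k); return C+r*np.array([np.cos(a),np.sin(a)])
def shift(world_d): return (Ro.from_quat(manip.sense()["tool_rot"]).inv().apply(world_d)*100).round(2)
E
python3 - <<'E'
from h import *
s=manip.sense(); p=P(0); print(p, shift(np.r_[p,.29]-s["tcp_pos"]))
E
```

```text
[0.48340579 0.11174204] [-40.96 -34.44  -4.03]
```

Call:
carry_out --targets '[[[0, 0, -3, 0, 0, 0, 0], [0, 0, -6, 0, 0, 0, 0], [0, 0, -6, 0, 0, 0, 0], [0, 0, -6, 0, 0, 0, 0], [0, 0, -6, 0, 0, 0, 0], [0, 0, -6, 0, 0, 0, 0]]]' --force 20

```text
t: 0.6
tcp_pos: [0.2271, 0.5812, 0.3084]
tool_rot: [0.185, 0.983, -0.002, -0.001]
force: [-0.2, 0.5, -0.1]
finger_gap: 0.143
gripper_force: 0.0
```

Call:
carry_out --targets '[[[-41.0, -34.4, 0, 0, 0, 0, 0], [-41.0, -34.4, 0, 0, 0, 0, 0], [-41.0, -34.4, 0, 0, 0, 0, 0], [-41.0, -34.4, 0, 0, 0, 0, 0], [-41.0, -34.4, 0, 0, 0, 0, 0], [-41.0, -34.4, 0, 0, 0, 0, 0], [-41.0, -34.4, 0, 0, 0, 0, 0], [-41.0, -34.4, 0, 0, 0, 0, 0], [-41.0, -34.4, 0, 0, 0, 0, 0], [-41.0, -34.4, 0, 0, 0, 0, 0], [-41.0, -34.4, 0, 0, 0, 0, 0], [-41.0, -34.4, 0, 0, 0, 0, 0]]]'

```text
t: 1.6
tcp_pos: [0.467, 0.1413, 0.3088]
tool_rot: [0.185, 0.983, -0.0, -0.001]
force: [-0.0, -0.2, 0.8]
finger_gap: -0.0
gripper_force: 0.0
```

```bash
python3 - <<'E'
from h import *
s=manip.sense(); print(s["tcp_pos"],s["force"],s["finger_gap"],shift(np.r_[P(0),.29]-s["tcp_pos"]))
E
```

```text
[0.46700161 0.14125152 0.30883265] [-0.03816959 -0.18208038  0.80800569] -2.3828471503091053e-05 [-2.61 -2.15  1.88]
```

Call:
carry_out --targets '[[[-2.6, -2.15, 0, 0, 0, 0, 0], [-2.6, -2.15, 2.0, 0, 0, 0, 0], [-2.6, -2.15, 4.0, 0, 0, 0, 0], [-2.6, -2.15, 4.0, 0, 0, 0, 0], [-2.6, -2.15, 4.0, 0, 0, 0, 0], [-2.6, -2.15, 4.0, 0, 0, 0, 0], [-2.6, -2.15, 4.0, 0, 0, 0, 0], [-2.6, -2.15, 4.0, 0, 0, 0, 0]]]'

```text
t: 2.27
tcp_pos: [0.4841, 0.1143, 0.271]
tool_rot: [0.185, 0.983, 0.0, 0.001]
force: [-0.4, -0.3, -0.2]
finger_gap: 0.001
gripper_force: 0.0
```

```bash
python3 - <<'E'
from h import *
s=manip.sense(); print(s["tcp_pos"],s["force"],s["tool_rot"],shift(np.r_[P(0),.237]-s["tcp_pos"]))
ims=[]
for n,(x,y,w,h) in (("top",(215,215,80,90)),("scene",(315,160,80,90))):
    ims.append(cv2.resize(cams.snapshot(n)[y:y+h,x:x+w,::-1],None,fx=5,fy=5,interpolation=cv2.INTER_CUBIC))
cv2.imwrite("pics/over.png",np.hstack(ims))
f=[]
for _ in range(6): cams.snapshot("top"); f.append(manip.sense()["force"])
print(np.round(f,2))
E
```

```text
[0.48408144 0.11427072 0.27097643] [-0.40624367 -0.33752192 -0.22506941] [1.84789525e-01 9.82777597e-01 1.83886593e-04 9.95883735e-04] [-0.02 -0.26  3.4 ]
[[-0.57  0.49  0.03]
 [ 0.65 -0.27 -0.32]
 [ 0.32 -0.76 -0.64]
 [-0.61  0.32 -0.16]
 [-0.2   0.44 -0.22]
 [-0.67  0.34  0.27]]
```

View pics/over.png

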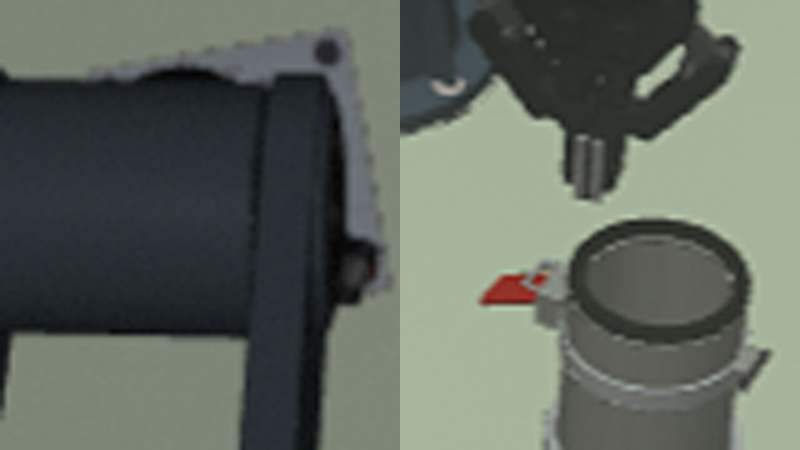

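The scene view shows the closed fingers above the latch side of the ring, with nothing disturbed. The top view is mostly blocked by the arm. Next I descend close to the ring.

Call:
carry_out --targets '[[[0, -0.2, 1.5, 0, 0, 0, 0], [0, -0.2, 2.5, 0, 0, 0, 0], [0, -0.2, 3.0, 0, 0, 0, 0], [0, -0.2, 3.4, 0, 0, 0, 0], [0, -0.2, 3.4, 0, 0, 0, 0], [0, -0.2, 3.4, 0, 0, 0, 0]]]'

```text
t: 3.17
tcp_pos: [0.4831, 0.1119, 0.2361]
tool_rot: [0.185, 0.983, 0.0, 0.0]
force: [-0.2, -0.0, 1.2]
finger_gap: -0.001
gripper_force: 0.0
```

```bash
cat >> h.py <<'E'
def feel(n=8):
    f=[];p=[]
    for _ in range(n): cams.snapshot("top"); s=manip.sense(); f.append(s["force"]); p.append(s["tcp_pos"])
    print("t",round(s["t"],2),"F",np.mean(f,0).round(2),"+-",np.std(f,0).max().round(2),"tcp",np.mean(p,0).round(4),"to C r",np.hypot(*(np.mean(p,0)[:2]-C)).round(4))
E
python3 -c "from h import *; feel()"
```

```text
t 3.57 F [ 0.08  0.29 -0.09] +- 0.49 tcp [0.4832 0.1119 0.2364] to C r 0.0407
```

Call:
carry_out --targets '[[[0, 0, 0.1, 0, 0, 0, 0], [0, 0, 0.2, 0, 0, 0, 0], [0, 0, 0.3, 0, 0, 0, 0], [0, 0, 0.3, 0, 0, 0, 0]]]'

```text
t: 3.9
tcp_pos: [0.483, 0.1119, 0.233]
tool_rot: [0.185, 0.983, 0.0, 0.0]
force: [-0.3, 0.6, 1.5]
finger_gap: -0.001
gripper_force: 0.9
```

```bash
python3 -c "from h import *; feel(10)"
```

```text
t 4.4 F [-0.15  0.08  1.49] +- 0.48 tcp [0.4831 0.1119 0.2331] to C r 0.0408
```

The contact force is about 1.5 N at the latch, as wanted. Now I compute the arc in tool axes.

```bash
python3 - <<'E'
from h import *
for q in range(4):
    print([[float(v) for v in (shift(np.r_[P(2*q+k/6)-P(2*q),0])[:2]).round(2)] for k in range(1,13)])
E
```

```text
[[0.52, 0.13], [1.01, 0.33], [1.48, 0.59], [1.9, 0.91], [2.28, 1.29], [2.61, 1.7], [2.88, 2.16], [3.09, 2.65], [3.24, 3.17], [3.31, 3.7], [3.32, 4.23], [3.25, 4.76]]
[[-0.13, 0.52], [-0.33, 1.01], [-0.59, 1.48], [-0.91, 1.9], [-1.29, 2.28], [-1.7, 2.61], [-2.16, 2.88], [-2.65, 3.09], [-3.17, 3.24], [-3.7, 3.31], [-4.23, 3.32], [-4.76, 3.25]]
[[-0.52, -0.13], [-1.01, -0.33], [-1.48, -0.59], [-1.9, -0.91], [-2.28, -1.29], [-2.61, -1.7], [-2.88, -2.16], [-3.09, -2.65], [-3.24, -3.17], [-3.31, -3.7], [-3.32, -4.23], [-3.25, -4.76]]
[[0.13, -0.52], [0.33, -1.01], [0.59, -1.48], [0.91, -1.9], [1.29, -2.28], [1.7, -2.61], [2.16, -2.88], [2.65, -3.09], [3.17, -3.24], [3.7, -3.31], [4.23, -3.32], [4.76, -3.25]]
```

Call:
carry_out --targets '[[[0.5, 0.15, 0, 0, 0, 0, 0], [1.0, 0.35, 0, 0, 0, 0, 0], [1.5, 0.6, 0, 0, 0, 0, 0], [1.9, 0.9, 0, 0, 0, 0, 0], [2.3, 1.3, 0, 0, 0, 0, 0], [2.6, 1.7, 0, 0, 0, 0, 0], [2.9, 2.15, 0, 0, 0, 0, 0], [3.1, 2.65, 0, 0, 0, 0, 0], [3.25, 3.15, 0, 0, 0, 0, 0], [3.3, 3.7, 0, 0, 0, 0, 0], [3.3, 4.25, 0, 0, 0, 0, 0], [3.25, 4.75, 0, 0, 0, 0, 0]]]'

```text
t: 5.4
tcp_pos: [0.4699, 0.1686, 0.2329]
tool_rot: [0.185, 0.983, -0.0, -0.0]
force: [-1.4, -0.7, 1.4]
finger_gap: -0.002
gripper_force: 0.9
```

```bash
python3 -c "
from h import *; feel(10); print(P(2))"
```

```text
t 5.9 F [0.18 1.13 1.53] +- 0.61 tcp [0.4703 0.1684 0.2331] to C r 0.0411
[0.47044204 0.16789421]
```

Call:
carry_out --targets '[[[-0.15, 0.5, 0, 0, 0, 0, 0], [-0.35, 1.0, 0, 0, 0, 0, 0], [-0.6, 1.5, 0, 0, 0, 0, 0], [-0.9, 1.9, 0, 0, 0, 0, 0], [-1.3, 2.3, 0, 0, 0, 0, 0], [-1.7, 2.6, 0, 0, 0, 0, 0], [-2.15, 2.9, 0, 0, 0, 0, 0], [-2.65, 3.1, 0, 0, 0, 0, 0], [-3.15, 3.25, 0, 0, 0, 0, 0], [-3.7, 3.3, 0, 0, 0, 0, 0], [-4.25, 3.3, 0, 0, 0, 0, 0], [-4.75, 3.25, 0, 0, 0, 0, 0]]]'

```text
t: 6.9
tcp_pos: [0.5268, 0.1808, 0.233]
tool_rot: [0.185, 0.983, 0.0, 0.0]
force: [-1.2, 0.4, 2.7]
finger_gap: 0.004
gripper_force: 0.9
```

```bash
python3 - <<'E'
from h import *
feel(10); print(P(4))
x,y,w,h=315,160,80,90
z=lambda i:cv2.resize(i[y:y+h,x:x+w],None,fx=5,fy=5,interpolation=cv2.INTER_CUBIC)
a=cv2.imread("pics/scene0.png"); b=cams.snapshot("scene")[...,::-1]
cv2.imwrite("pics/half.png",np.hstack([z(a),z(b)]))
E
```

```text
t 7.4 F [ 1.06 -0.53  1.36] +- 0.67 tcp [0.5269 0.1806 0.2332] to C r 0.0407
[0.52659421 0.18085796]
```

View pics/half.png

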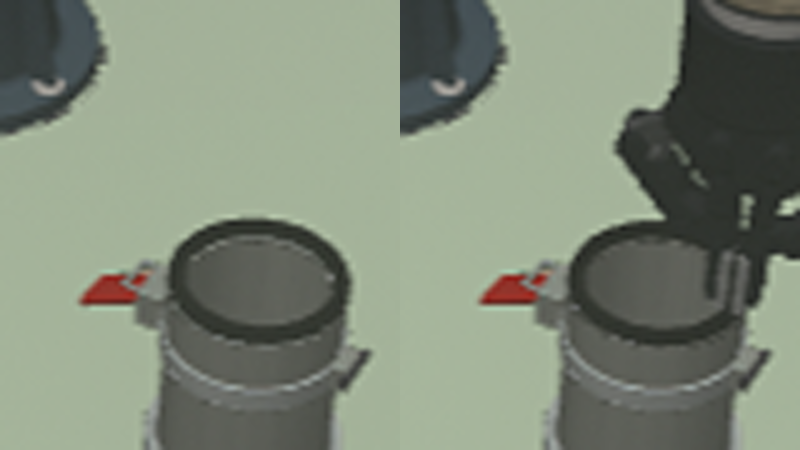

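The canister hasn't turned: the lever (left panel at about (115,288)) and hinge block sit at the same pixels as before. The fingers rest on the ring opposite the latch, so I continue.

Call:
carry_out --targets '[[[-0.5, -0.15, 0, 0, 0, 0, 0], [-1.0, -0.35, 0, 0, 0, 0, 0], [-1.5, -0.6, 0, 0, 0, 0, 0], [-1.9, -0.9, 0, 0, 0, 0, 0], [-2.3, -1.3, 0, 0, 0, 0, 0], [-2.6, -1.7, 0, 0, 0, 0, 0], [-2.9, -2.15, 0, 0, 0, 0, 0], [-3.1, -2.65, 0, 0, 0, 0, 0], [-3.25, -3.15, 0, 0, 0, 0, 0], [-3.3, -3.7, 0, 0, 0, 0, 0], [-3.3, -4.25, 0, 0, 0, 0, 0], [-3.25, -4.75, 0, 0, 0, 0, 0]]]'

```text
t: 8.45
tcp_pos: [0.539, 0.1242, 0.2331]
tool_rot: [0.185, 0.983, -0.0, 0.0]
force: [1.0, 0.7, 1.3]
finger_gap: -0.001
gripper_force: 0.8
```

```bash
python3 -c "
from h import *; feel(10); print(P(6))"
```

```text
t 8.95 F [-0.25 -1.3   1.93] +- 0.45 tcp [0.5386 0.1243 0.233 ] to C r 0.0402
[0.53955796 0.12470579]
```

Call:
carry_out --targets '[[[0.15, -0.5, 0, 0, 0, 0, 0], [0.35, -1.0, 0, 0, 0, 0, 0], [0.6, -1.5, 0, 0, 0, 0, 0], [0.9, -1.9, 0, 0, 0, 0, 0], [1.3, -2.3, 0, 0, 0, 0, 0], [1.7, -2.6, 0, 0, 0, 0, 0], [2.15, -2.9, 0, 0, 0, 0, 0], [2.65, -3.1, 0, 0, 0, 0, 0], [3.15, -3.25, 0, 0, 0, 0, 0], [3.7, -3.3, 0, 0, 0, 0, 0], [4.25, -3.3, 0, 0, 0, 0, 0], [4.75, -3.25, 0, 0, 0, 0, 0]]]'

```text
t: 9.95
tcp_pos: [0.4823, 0.112, 0.233]
tool_rot: [0.185, 0.983, -0.0, -0.0]
force: [1.2, 0.1, 2.1]
finger_gap: -0.002
gripper_force: 0.9
```

```bash
python3 -c "
from h import *; feel(10); print(P(8))"
```

```text
t 10.45 F [-1.62  0.55  1.85] +- 0.63 tcp [0.4819 0.1122 0.2328] to C r 0.0412
[0.48340579 0.11174204]
```

Call:
carry_out --targets '[[[0, 0, -0.5, 0, 0, 0, 0], [0, 0, -2, 0, 0, 0, 0], [0, 0, -5, 0, 0, 0, 0], [0, 0, -8, 0, 0, 0, 0], [0, 0, -10, 0, 0, 0, 0], [0, 0, -10, 0, 0, 0, 0], [0, 0, -10, 0, 0, 0, 0], [0, 0, -10, 0, 0, 0, 0]]]'

```text
t: 11.12
tcp_pos: [0.4825, 0.1117, 0.3323]
tool_rot: [0.185, 0.983, -0.0, -0.0]
force: [0.9, 1.3, 0.0]
finger_gap: 0.004
gripper_force: 0.0
```

```bash
python3 - <<'E'
from h import *
feel(4)
cv2.imwrite("pics/end.png",cams.snapshot("scene")[...,::-1])
E
```

```text
t 11.32 F [-0.27  0.51 -0.14] +- 0.41 tcp [0.4822 0.1118 0.3317] to C r 0.0414
```

View pics/end.png

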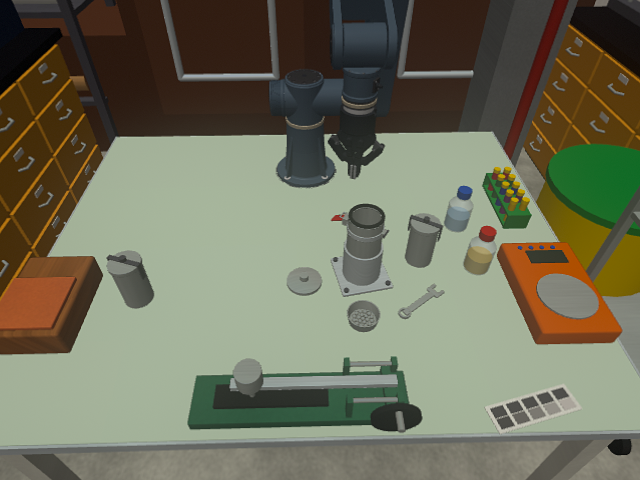

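The fingers are clear. The ring at (367,217), the lever at (338,218), the lid at (304,280) and everything else are where they were at the start.

```bash
python3 -c "from station import sign_off; print(sign_off())"
```

```text
the job is handed in; nothing more can be done
None
```

I ran the closed fingertips once clockwise round the sealing ring, from the latch back to the latch, at 1.4–1.9 N at each quarter-turn check; they are now clear, nothing on the bench looks moved, and the job is handed in (no verdict was returned).

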